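# Gauge blocks from tray to clamp holder

## Task

Make up the 145 mm length standard: move the four steel gauge blocks from the wooden tray into the channel of the clamp holder, lying along it in one row by length, the longest next to the fixed jaw and the shortest next to the sliding jaw. Then slide the clamp jaw (with the brass knob) up until the whole row is closed, every face in full contact with the next and with the two jaws, and let go. Do not knock the black bell housing or the red dropper bottle.

Things in the scene. Friction and masses are not known exactly. Their poses are not given: they have to be found in the camera images.
- block_60: longest steel gauge block, a bar 60 mm long with a 24 x 24 mm section, about 0.27 kg; a small dark bore shows in each of its two end faces. Origin: centre of the underside (12 mm below its middle); its x axis runs along the 60 mm length, z up. It may lie either way round.
- block_40: second gauge block, 40 mm long, 24 x 24 mm section, about 0.18 kg; origin and axes as for the 60 mm block (x along the 40 mm length).
- block_30: third gauge block, 30 mm long, 24 x 24 mm section, about 0.13 kg; origin and axes as for the 60 mm block (x along the 30 mm length).
- block_15: shortest gauge block, 15 mm long (shorter than it is wide), 24 x 24 mm section, about 0.07 kg; origin and axes as for the 60 mm block (x along the 15 mm length, through the two bored faces).
- tray: fixed wooden tray, 112 mm (x) by 238 mm (y); four blue-lined grooves along its x axis, 56 mm apart, 30 mm wide, with one block lying lengthwise in each, in random order. Origin: centre of the underside. Groove floors at z = 8 mm, lands between them at 13 mm, lips at the ends at 15 mm. Take a block across its 24 mm width from above, fingertips just above the lands.
- holder: fixed dark steel clamp holder, 50 mm (x) by 270 mm (y). Origin: centre of the underside, on the bench. Its channel runs along y at x = 0: floor at z = 8 mm, 28 mm wide there, flaring to 38 mm at the rail tops (z = 16 mm). The fixed jaw closes its +y end: clamping face at y = +105 mm, where the row begins; jaw top at z = 38 mm. The sliding jaw stands at the -y end.
- clamp (a joint): travel of the sliding jaw toward the fixed jaw, m: the clear length between the jaw faces is 200 mm minus this (0 = fully open, 0.055 = closed on the full row, 0.068 = end of travel). Starts open, 0 to 0.012. It stays where it is left; sliding takes about 2 N alone, 5 to 10 N with the whole row ahead of it; a push of 20 N does no harm.
- clamp_knob (a point): middle of the upright brass knob on the sliding jaw, 18 mm in diameter, from 42 to 68 mm above the bench (this point at 55 mm, over the channel's middle); the jaw's clamping face is 12 mm from it toward the fixed jaw, the jaw's top plate under the knob is 38.5 mm above the bench. Pinch it across the channel and push.
- bell_part: bystander, to be left alone: black turned bell housing standing upright behind the holder, 55 mm in diameter, 91 mm tall; origin at the centre of its underside.
- flux: bystander, to be left alone: red dropper bottle with a pointed pink top, standing behind the tray, 36 mm in diameter, 78 mm tall; origin at the centre of its underside.
Things that resemble listed ones, but are neither listed nor needed, are in the scene too. Leave any blue or green look-alike of the block_60 alone.

How it is judged:
At the end, for the whole second after the job is handed in: All four blocks at rest on the channel floor (within 6 mm of its middle, 0.08 rad of its direction), 60, 40, 30, 15 mm from the fixed jaw on, each within 3 mm of its place in a closed row; sliding jaw closed on them: 145 mm between the jaws, within 2.5 mm (y of block_60 in the frame of holder between 0.072 and 0.078 m and x of block_60 in the frame of holder between -0.006 and 0.006 m and z of block_60 in the frame of holder between 0.004 and 0.012 m and angle between the x axis of each of block_60, block_40, block_30, block_15 and the y axis of holder, either way round below 0.08 rad and linear speed of each of block_60, block_40, block_30, block_15 below 0.01 m/s and y of block_40 in the frame of holder between 0.022 and 0.028 m and x of block_40 in the frame of holder between -0.006 and 0.006 m and z of block_40 in the frame of holder between 0.004 and 0.012 m and y of block_30 in the frame of holder between -0.013 and -0.007 m and x of block_30 in the frame of holder between -0.006 and 0.006 m and z of block_30 in the frame of holder between 0.004 and 0.012 m and y of block_15 in the frame of holder between -0.0355 and -0.0295 m and x of block_15 in the frame of holder between -0.006 and 0.006 m and z of block_15 in the frame of holder between 0.004 and 0.012 m and value of joint clamp between 0.0525 and 0.0575 m); the robot touches nothing.
It fails at once if the black bell housing is knocked (shifted by more than 20 mm) (distance of bell_part from where it was at the start of the episode above 0.02 m).
It fails at once if the red dropper bottle is knocked (shifted by more than 20 mm) (distance of flux from where it was at the start of the episode above 0.02 m).
It also fails if it takes over 99 s, if anything falls off the work surface, if the arm or the gripper's body presses on something with over 40 N, if the wrist force passes 120 N, or if a joint passes its speed limit or range.

## Robot

A 7-joint arm with a two-finger parallel gripper is mounted at the origin on a cart in front of the work surface, level with it; the furniture and walls round the work are solid. World frame = base frame: x ahead of the robot, y to its left, z up, the work surface at z = 0. Lengths are in m, angles in rad, forces in N, time in s.
With the tool pointing down it reaches from about 0.4 to 0.925 m from the base axis. Payload 5.6 kg.
Tool frame: the origin (TCP) lies at the very end of the fingers, on their centre line; the grasp point (between the pads) lies 19 mm behind it; z points along the fingers, y is the direction in which the jaws open and shut (so a half turn about z gives the same grasp; the last joint's range is limited). The gripper opens to 85 mm and grips with 20 to 120 N. Pads are 22 mm wide; open, the fingers measure 114 mm over their backs; the gripper's body (76 mm by 85 mm) begins 54 mm behind the grasp point. The pads swing forward as they close: fully open they stand 13 mm farther back than shut.
Start: joints at [1.185, 0.468, -0.012, 1.603, 0.006, 1.071, -0.056], TCP at [0.218, -0.612, 0.231] pointing down, gripper open.
Joint ranges: [-2.53, 2.53], [-0.31, 2.02], [-1.57, 1.55], [0.28, 2.44], [-1.29, 4.43], [0.15, 1.84], [-2.92, 2.92]. Speed limits (rad/s): [2.57, 2.57, 3.14, 3.14, 3.14, 3.14, 3.14].

## Interface

Orientations are given as [roll, pitch, yaw] about the fixed x, y, z axes, in that order (R = Rz(yaw) Ry(pitch) Rx(roll)).
In Python, from cell import ctrl, snapshot gives the robot as it stands.
- The arm moves only by the tool move_arm, never from a script. Its argument "targets" is a list of rows, each a list of 7 numbers: the gripper command: -1 is fully open, 1 is shut, values between are in proportion, then the shift along the tool's x, y, z in cm, then the turn, a rotation vector about the tool's x, y, z in degrees. In form: [[jaw, x, y, z, ax, ay, az], ...]. A call has 1 to 8 rows; each row shifts and turns the commanded pose from where the row before left it, along the tool's axes as they then stand; what a row does not reach is not made up. A row lasts 1/10 s, in which the tool goes at most 50 mm and 8.59 degrees, less where a joint would pass 70% of its speed; a pose out of reach is approached as far as the arm can. A call with a gripper value outside its range is refused whole. The fingers move at their own pace and stop on an object; "force" is the grip in N (left out, the last holds). Time passes only in rows, so rows that do not move let the fingers close. It gives the time, the measured TCP pose, the force and the opening at its end, in the units of the state.
- ctrl.get_state(): the state, without advancing time (a new reading comes with each control period).
- snapshot(name): name is "side" or "top" or "wrist"; returns a dict with "image" (480x640x3 uint8, red, green, blue), "fx", "fy", "cx", "cy" (pixels), "k1" (the pictures are not rectified: a ray, as slopes to the right and down, at radius r is drawn at 1 + k1 r^2 times it, then the intrinsics apply), "extrinsics" (4x4, takes a point from world to camera coordinates); the wrist camera has in their place "hand_eye" (4x4, takes a point from camera to tool coordinates, whose origin is the TCP and whose axes are the flange's). Camera axes: x right, y down, z forward; pixel columns grow to the right and rows downward; lengths in m; the calibration is good to about 2 mm. A picture is of the moment at which its call begins: read the wrist's pose just before it. There is no depth.
- ctrl.finish_job(): hands the job in, once; it reports no verdict.
The state is a dict: "t": time; "joint_positions": joint angles; "dq": joint speeds; "joint_efforts": joint torques, N m; "tool_pos": TCP position; "orientation": TCP orientation; "ft_force": force on the tool from outside, world axes, zero at the start; "ft_torque": the same for the moment, N m; "opening": finger opening in m.
Only numpy, scipy, OpenCV 4.12 (cv2) and the standard library are available. Lean on these libraries where they do the work, as an engineer would, in place of code of your own. Each camera call takes 0.05 s, during which the arm holds its last target. There are 200 camera calls.

## Working session

There is one attempt and no reset: what is moved stays moved. The work goes in short steps, Python scripts to look and compute and a tool call to move; the robot and the scene stay as the last step left them, time stands still between calls to the robot, and variables do not carry over. Pictures are saved under pics/ and viewed, about 12 in all and at most 16, crops included, and the job is handed in when it is done.

Besides the shell and the picture viewer there is one more tool, called as name([rows], argument=value, ...), one row to a line, values as JSON. move_arm: Moves the arm, as the interface text tells. Its arguments: {"type":"object","properties":{"targets":{"type":"array","items":{"type":"array","items":{"type":"number"}}},"force":{"type":"number"}},"required":["targets"]}

```bash
mkdir -p pics; ls; cat > h.py <<'E'
import numpy as np, cv2
from scipy.spatial.transform import Rotation as R
from cell import ctrl, snapshot
def T_tool(s):
    T=np.eye(4); T[:3,:3]=R.from_euler('xyz',s['orientation']).as_matrix(); T[:3,3]=s['tool_pos']; return T
def shot(name,file=None):
    s=ctrl.get_state(); d=snapshot(name)
    d['c2w']=T_tool(s)@np.array(d['hand_eye']) if name=='wrist' else np.linalg.inv(np.array(d['extrinsics']))
    if file: cv2.imwrite('pics/'+file,d['image'][:,:,::-1])
    return d
def ray(d,u,v):
    p=np.array([(u-d['cx'])/d['fx'],(v-d['cy'])/d['fy']]); q=p.copy()
    for _ in range(20): q=p/(1+d['k1']*(q@q))
    return d['c2w'][:3,3], d['c2w'][:3,:3]@np.array([q[0],q[1],1])
def onz(d,u,v,z):
    o,r=ray(d,u,v); return o+r*(z-o[2])/r[2]
def proj(d,P):
    c=np.linalg.inv(d['c2w'])@np.append(P,1); q=c[:2]/c[2]; q=q*(1+d['k1']*(q@q))
    return q[0]*d['fx']+d['cx'],q[1]*d['fy']+d['cy']
E
python3 - <<'E'
from h import *
import pickle
D={n:shot(n,n+'0.png') for n in ('top','side')}
pickle.dump(D,open('d0.pkl','wb'))
for n in D: print(n,D[n]['fx'],D[n]['k1'],D[n]['c2w'].round(3).tolist())
print(ctrl.get_state())
E
```

```text
pics
top 478.9160147894781 -0.12393478165939638 [[0.015, -0.981, 0.192, 0.382], [-0.999, -0.022, -0.034, -0.097], [0.038, -0.191, -0.981, 1.056], [0.0, 0.0, 0.0, 1.0]]
side 506.4377084228057 0.021784978714153663 [[0.984, -0.1, 0.146, 0.415], [-0.176, -0.456, 0.872, -0.994], [-0.021, -0.884, -0.467, 0.529], [0.0, 0.0, 0.0, 1.0]]
{'t': 0.1, 'joint_positions': array([ 1.18501684,  0.46827998, -0.01162694,  1.6035433 ,  0.00600214,
        1.07142859, -0.05627814]), 'dq': array([-0.00020414, -0.00270747,  0.00103968, -0.00210029,  0.000665  ,
       -0.00053199,  0.00040589]), 'joint_efforts': array([ 6.06117737e-04, -5.33519125e+01,  2.13845680e-02, -2.51963586e+01,
        1.14769654e-02,  4.30103435e-03, -8.16045599e-06]), 'tool_pos': array([ 0.21824606, -0.61171693,  0.23043466]), 'orientation': array([-3.13997172e+00,  1.08105453e-04,  3.42759600e-01]), 'ft_force': array([ 0.05561942, -0.30088964,  0.66659111]), 'ft_torque': array([ 0.02271192,  0.00215962, -0.01603957]), 'opening': 0.08533171892980283}
```

View pics/top0.png

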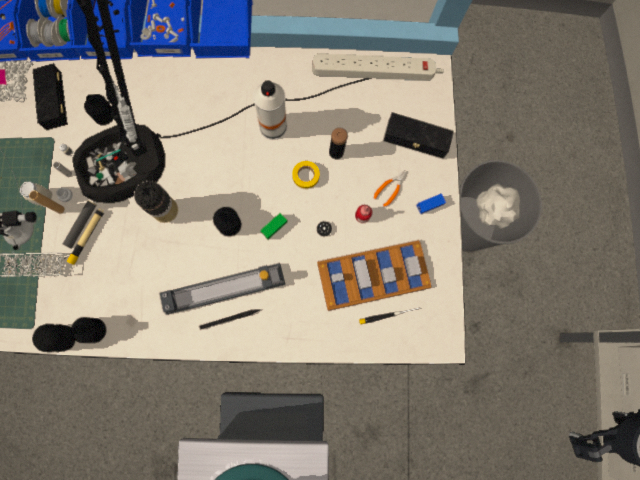

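View pics/side0.png

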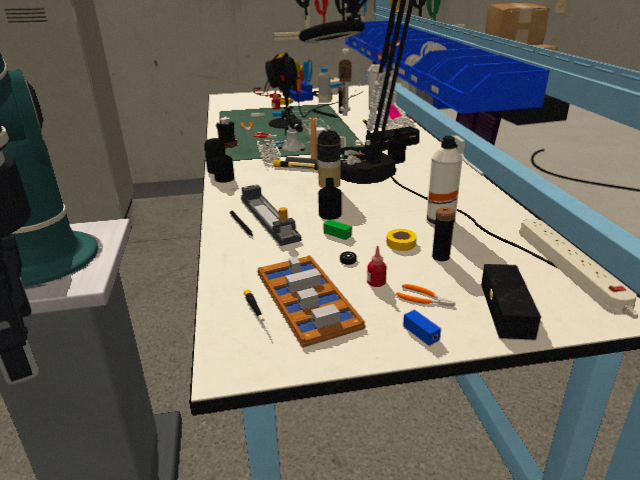

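The top view shows the holder at about (222,290) with its knob at (264,274). The tray is at (375,275), with blocks near (338,277), (362,272), (388,272) and (411,268). The bell is at (227,221) and the flux at (363,213). The blue (431,203) and green (273,226) bars are look-alikes, since the real blocks are steel grey and lie in the tray.

```bash
python3 - <<'E'
from h import *
import pickle
d=pickle.load(open('d0.pkl','rb'))['top']; im=d['image']
a=cv2.resize(im[235:315,310:440],None,fx=6,fy=6,interpolation=cv2.INTER_CUBIC)
b=cv2.resize(im[255:320,155:295],None,fx=5.6,fy=5.6,interpolation=cv2.INTER_CUBIC)[:,:780]
cv2.imwrite('pics/tray_c.png',a[:,:,::-1]); cv2.imwrite('pics/hold_c.png',b[:,:,::-1])
hsv=cv2.cvtColor(im,cv2.COLOR_RGB2HSV)
def rep(m,z,box,minA=15):
    M=np.zeros_like(m);x0,y0,x1,y1=box;M[y0:y1,x0:x1]=m[y0:y1,x0:x1]
    for c in cv2.findContours(M,cv2.RETR_EXTERNAL,cv2.CHAIN_APPROX_NONE)[0]:
        if cv2.contourArea(c)<minA: continue
        (u,v),wh,an=cv2.minAreaRect(c)
        cor=cv2.boxPoints(((u,v),wh,an)); W=np.array([onz(d,*q,z)[:2] for q in cor])
        e=W[1]-W[0],W[2]-W[1]; L=[np.linalg.norm(x) for x in e]; k=int(np.argmax(L))
        print((round(u),round(v)),'xy',onz(d,u,v,z)[:2].round(4),'L',np.round(L,4),'ang',np.degrees(np.arctan2(e[k][1],e[k][0])).round(1))
br=((hsv[...,0]<20)&(hsv[...,1]>120)).astype(np.uint8)*255
bl=((hsv[...,0]>100)&(hsv[...,0]<130)&(hsv[...,1]>100)).astype(np.uint8)*255
print('tray');M=cv2.morphologyEx(br,cv2.MORPH_CLOSE,np.ones((9,9)));rep(M,.014,(310,235,440,315),300)
g=((hsv[...,1]<40)&(hsv[...,2]>110)).astype(np.uint8)*255
print('blocks');rep(g,.032,(322,248,428,305))
print('knob');rep(((hsv[...,0]>10)&(hsv[...,0]<35)&(hsv[...,1]>130)).astype(np.uint8)*255,.068,(250,255,295,290),8)
print('holder');h=((hsv[...,1]<60)&(hsv[...,2]<215)).astype(np.uint8)*255;rep(cv2.morphologyEx(h,cv2.MORPH_OPEN,np.ones((3,3))),.016,(150,255,300,318),300)
print('flux');rep(((hsv[...,0]>165)&(hsv[...,1]>120)).astype(np.uint8)*255,.04,(340,195,390,230),8)
E
```

```text
tray
(374, 274) xy [ 0.5131 -0.2545] L [0.2396 0.1114] ang -76.5
blocks
(337, 277) xy [ 0.5041 -0.1712] L [0.0251 0.0157] ang -77.6
(388, 274) xy [ 0.5115 -0.2821] L [0.0268 0.0311] ang -166.5
(362, 274) xy [ 0.5125 -0.2256] L [0.0261 0.0611] ang -166.1
(412, 266) xy [ 0.5315 -0.3361] L [0.0273 0.0415] ang -167.0
knob
(264, 274) xy [ 0.5019 -0.0175] L [0.0166 0.0188] ang -178.1
holder
(230, 287) xy [0.4792 0.0606] L [0.3119 0.0602] ang -74.8
flux
(363, 214) xy [ 0.6422 -0.2266] L [0.0223 0.0302] ang -120.6
```

View pics/tray_c.png

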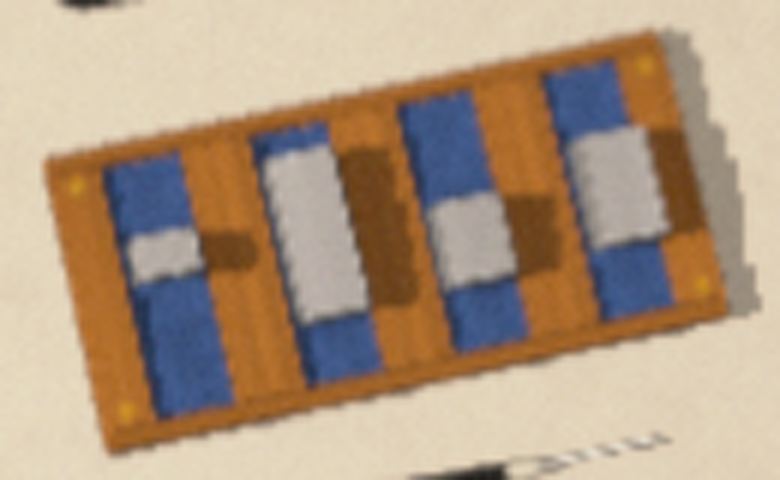

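View pics/hold_c.png

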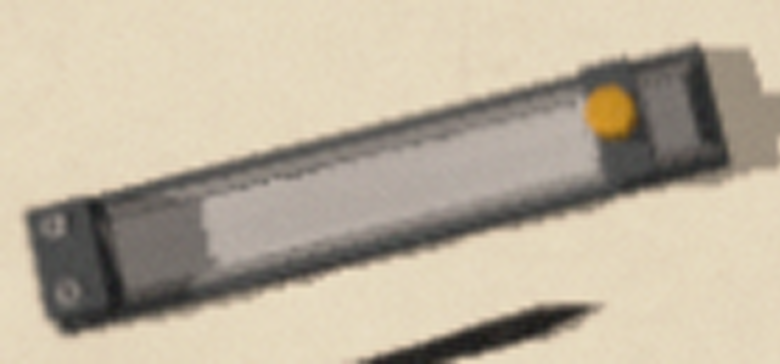

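The crop confirms four steel blocks in the tray, from +y to -y: 15 (337,277), 60 (362,274), 30 (388,274) and 40 (412,266). The holder's fixed jaw is on the left (+y) and the brass knob on the right. I'll move over the tray for a closer look.

move_arm([
  [0.06,3.9,-2.4,0,0,0,0],
  [0.06,3.9,-2.4,0,0,0,0],
  [0.06,3.9,-2.4,0,0,0,0],
  [0.06,3.9,-2.4,0,0,0,0],
  [0.06,3.9,-2.4,0,0,0,0],
  [0.06,3.9,-2.4,0,0,0,0],
  [0.06,3.9,-2.4,0,0,0,0],
  [0.06,3.9,-2.4,0,0,0,0],
])

```text
t: 0.9
tool_pos: [0.4485, -0.3248, 0.2311]
orientation: [-3.141, 0.0, 0.343]
ft_force: [0.5, -1.1, 0.1]
opening: 0.0401
```

move_arm([
  [0.06,3.9,-2.4,0,0,0,0],
  [0.06,3.9,-2.4,0,0,0,0],
  [0.06,0,0,0,0,0,6],
  [0.06,0,0,0,0,0,0],
  [0.06,0,0,0,0,0,0],
])

```text
t: 1.4
tool_pos: [0.5044, -0.2559, 0.2309]
orientation: [3.141, 0.001, 0.239]
ft_force: [-0.6, -1.7, -0.1]
opening: 0.0402
```

```bash
cat > blocks.py <<'E'
from h import *
def blocks(d,z=.032,minA=300):
    hsv=cv2.cvtColor(d['image'],cv2.COLOR_RGB2HSV)
    g=((hsv[...,1]<40)&(hsv[...,2]>110)).astype(np.uint8)*255
    g=cv2.morphologyEx(g,cv2.MORPH_OPEN,np.ones((5,5)))
    for c in cv2.findContours(g,cv2.RETR_EXTERNAL,cv2.CHAIN_APPROX_NONE)[0]:
        if cv2.contourArea(c)<minA: continue
        W=np.array([onz(d,*q[0],z)[:2] for q in c.astype(float)],np.float32)
        (cx,cy),wh,an=cv2.minAreaRect(W*1000)
        print('px',c.mean(0).round()[0],'xy',round(cx,1),round(cy,1),'wh',np.round(wh,1),'an',round(an,1))
E
python3 - <<'E'
from blocks import *
d=shot('wrist','w1.png'); s=ctrl.get_state(); print(s['t'],s['tool_pos'],s['orientation'],s['opening'])
print(d['c2w'].round(3).tolist(),d['fx'],d['cx'],d['cy']); blocks(d)
E
```

```text
1.45 [ 0.50422278 -0.25625919  0.23101857] [3.14140133e+00 9.45512971e-04 2.37894806e-01] 0.040244521412821914
[[0.236, -0.922, -0.305, 0.583], [-0.972, -0.225, -0.073, -0.237], [-0.002, 0.314, -0.949, 0.372], [0.0, 0.0, 0.0, 1.0]] 363.24173445568516 319.2307283285149 240.115949135122
px [ 28. 422.] xy 148.7 20.8 wh [92.  76.4] an 89.7
px [350. 208.] xy 512.1 -283.9 wh [27.7 22.5] an 12.2
px [411. 201.] xy 532.6 -338.5 wh [37.  23.4] an 13.7
px [292. 192.] xy 513.4 -227.0 wh [56.5 22.1] an 13.7
px [ 20. 152.] xy 491.3 27.3 wh [25.3 52.4] an 15.5
```

View pics/w1.png

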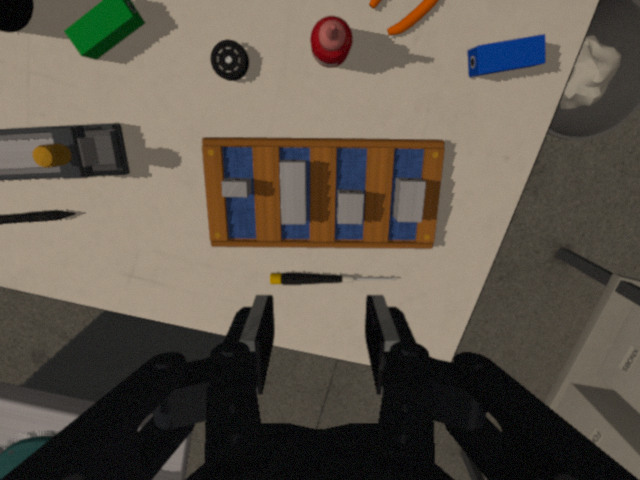

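The blocks sit where the top view put them, to within 2 mm. Block 60 is at (0.513,-0.2265), yaw 13.6°. I'll pick it first.

move_arm([
  [0.06,1.6,-2.7,0,0,0,0],
  [0.06,0,0,4,0,0,0],
  [0.06,0,0,4,0,0,0],
  [0.06,0,0,4,0,0,0],
  [0.06,0,0,4,0,0,0],
  [0.06,0,0,3,0,0,0],
  [0.06,0,0,1.2,0,0,0],
  [0.06,0,0,1.2,0,0,0],
])

```text
t: 2.25
tool_pos: [0.514, -0.2261, 0.0168]
orientation: [3.141, 0.0, 0.237]
ft_force: [-0.3, 0.4, 0.3]
opening: 0.0404
```

move_arm([
  [0.06,0,0,0,0,0,0],
  [1,0,0,0,0,0,0],
  [1,0,0,0,0,0,0],
  [1,0,0,0,0,0,0],
  [1,0,0,0,0,0,0],
  [1,0,0,0,0,0,0],
], force=50)

```text
t: 2.85
tool_pos: [0.5154, -0.2257, 0.0188]
orientation: [3.14, -0.002, 0.238]
ft_force: [-0.4, -1.1, 6.9]
opening: 0.023
```

move_arm([
  [1,0,0,-2,0,0,0],
  [1,0,0,-5,0,0,0],
  [1,0,0,-5,0,0,0],
  [1,0,0,-5,0,0,0],
  [1,0.4,-4,-4,0,0,0],
  [1,0.4,-4,0,0,0,0],
  [1,0.4,-4,0,0,0,0],
  [1,0.4,-4,0,0,0,0],
])

```text
t: 3.65
tool_pos: [0.4919, -0.069, 0.2229]
orientation: [3.141, -0.0, 0.238]
ft_force: [1.3, -0.1, -3.0]
opening: 0.0224
```

move_arm([
  [1,0.4,-4,0,0,0,0],
  [1,0.4,-4,0,0,0,0],
  [1,0.2,-4,0,0,0,0],
  [1,0,0,0,0,0,0],
  [1,0,0,0,0,0,0],
])

```text
t: 4.15
tool_pos: [0.4736, 0.0493, 0.2225]
orientation: [3.141, 0.0, 0.241]
ft_force: [0.6, -0.6, -2.0]
opening: 0.0226
```

```bash
python3 - <<'E'
from h import *
import pickle
d=shot('wrist','w2.png'); s=ctrl.get_state(); print(s['t'],s['tool_pos'],s['orientation'],s['opening'])
pickle.dump(d,open('w2.pkl','wb'))
E
```

```text
4.2 [0.47390818 0.04805756 0.22247369] [3.14100687e+00 4.07337141e-04 2.38343077e-01] 0.022333554434732315
```

View pics/w2.png

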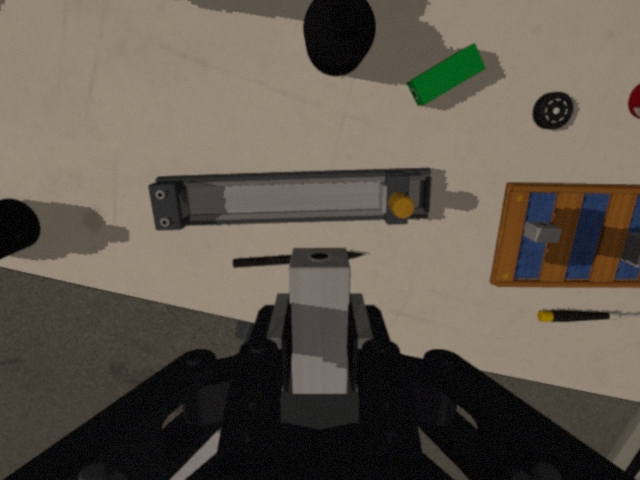

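Block 60 hangs level in the grip. The holder is at (290,197), with its fixed jaw at (167,205) and its knob at (402,206). I'll enlarge it to read the edges.

```bash
python3 - <<'E'
from h import *
import pickle
im=pickle.load(open('w2.pkl','rb'))['image']
a=cv2.resize(im[160:240,145:245],None,fx=5,fy=5,interpolation=cv2.INTER_CUBIC)
b=cv2.resize(im[150:230,345:445],None,fx=5,fy=5,interpolation=cv2.INTER_CUBIC)
c=cv2.convertScaleAbs(np.hstack([a,b])[:,:1000],alpha=1.6,beta=20)
c=cv2.resize(c,(800,320)); cv2.imwrite('pics/w2c.png',c[:,:,::-1])  # 4x: left offset (145,160), right (345,150) from col 400
E
```

```text
(no output)
```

View pics/w2c.png

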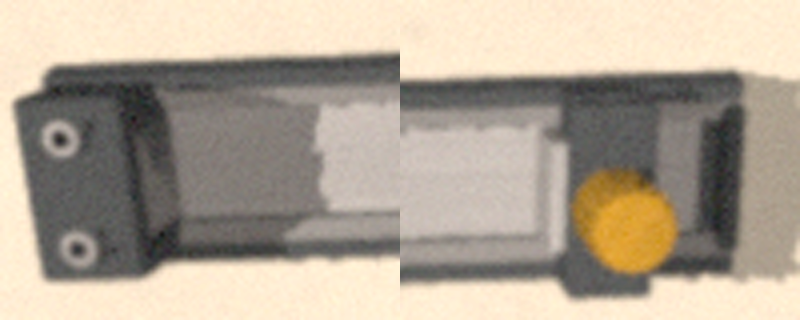

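```bash
python3 - <<'E'
from h import *
import pickle
d=pickle.load(open('w2.pkl','rb')); 
L=lambda u,v,z:onz(d,145+u/4,160+v/4,z)[:2]
Rr=lambda u,v,z:onz(d,345+(u-400)/4,150+v/4,z)[:2]
TL,TR,BR,BL=[L(*p,.038) for p in((15,98),(122,90),(147,277),(45,280))]
k=Rr(635,232,.068); fm=(TR+BR)/2; bm=(TL+BL)/2
print('jaw corners',np.round([TL,TR,BR,BL],4).tolist(),'len',np.linalg.norm(bm-fm),np.linalg.norm(TR-BR))
far=[Rr(740,75,.016),L(55,70,.016)]; e=far[1]-far[0]; print('far rail',far,np.linalg.norm(e),np.degrees(np.arctan2(e[1],e[0]))-90)
e=fm-k; print('knob',k,'facemid',fm,'dist',np.linalg.norm(e),'yaw',np.degrees(np.arctan2(e[1],e[0]))-90)
e=TR-BR;print('face yaw',np.degrees(np.arctan2(e[1],e[0])))
print('floor end',L(163,95,.008),L(178,245,.008))
E
```

```text
jaw corners [[0.4627, 0.2061], [0.4703, 0.1825], [0.4276, 0.1715], [0.4211, 0.195]] len 0.024605462706065267 0.04406497701415636
far rail [array([ 0.53547401, -0.04369355]), array([0.46573535, 0.20659937])] 0.25982691740316827 15.569335288081206
knob [ 0.50188499 -0.01623756] facemid [0.4489446  0.17697368] dist 0.20033290242375598 yaw 15.323111759377198
face yaw 14.489952352034864
floor end [0.46387141 0.1828991 ] [0.42651853 0.17424388]
```

move_arm([
  [1,0,0,0,0,0,-8.4],
  [1,0,0,0,0,0,-8.4],
  [1,0,0,0,0,0,-8.4],
  [1,0,0,0,0,0,-8.4],
  [1,0,0,0,0,0,-8.4],
  [1,0,0,0,0,0,-8.4],
  [1,0,0,0,0,0,-8.4],
  [1,0,0,0,0,0,-8.4],
])

```text
t: 5.0
tool_pos: [0.4743, 0.0466, 0.2223]
orientation: [-3.141, 0.001, 1.414]
ft_force: [0.3, -1.0, -2.6]
opening: 0.0225
```

move_arm([
  [1,0,0,0,0,0,-8.4],
  [1,0,0,0,0,0,-8.4],
  [1,0,0,0,0,0,-7.7],
  [1,3.2,0.3,4,0,0,0],
  [1,3.2,0.3,4,0,0,0],
  [1,3.2,0.4,4,0,0,0],
  [1,0,0,0,0,0,0],
  [1,0,0,0,0,0,0],
])

```text
t: 5.8
tool_pos: [0.4584, 0.1404, 0.1047]
orientation: [-3.139, 0.0, 1.839]
ft_force: [0.7, 0.2, -1.7]
opening: 0.0228
```

```bash
cat > go.py <<'E'
import sys; from h import *
x,y,z,yaw=map(float,sys.argv[1:5]); s=ctrl.get_state()
T=T_tool(s); p=T[:3,:3].T@(np.array([x,y,z])-T[:3,3]); r=(R.from_matrix(T[:3,:3]).inv()*R.from_euler('xyz',[180,0,yaw],degrees=True)).as_rotvec(degrees=True)
print('t',round(s['t'],2),'now',s['tool_pos'].round(4),np.degrees(s['orientation']).round(1),'shift cm',(p*100).round(2),'turn',r.round(2),'F',s['ft_force'].round(1),'open',round(s['opening'],4))
E
python3 go.py .458 .1442 .021 105.3
```

```text
t 5.8 now [0.4584 0.1404 0.1047] [-179.8    0.   105.3] shift cm [0.38 0.08 8.37] turn [-0.16  0.01  0.04] F [ 0.7  0.2 -1.7] open 0.0228
```

move_arm([
  [1,0.4,0.1,3,0,0,0],
  [1,0,0,3,0,0,0],
  [1,0,0,0.8,0,0,0],
  [1,0,0,0.4,0,0,0],
  [1,0,0,0.4,0,0,0],
  [1,0,0,0.3,0,0,0],
  [1,0,0,0.3,0,0,0],
  [1,0,0,0,0,0,0],
])

```text
t: 6.6
tool_pos: [0.459, 0.1452, 0.0239]
orientation: [3.141, 0.0, 1.838]
ft_force: [0.1, 0.9, -1.6]
opening: 0.0223
```

```bash
python3 go.py .458 .1442 .021 105.3
```

```text
t 6.6 now [0.459  0.1452 0.0239] [180.    0.  105.3] shift cm [-0.08 -0.12  0.29] turn [0.02 0.01 0.03] F [ 0.1  0.9 -1.6] open 0.0223
```

move_arm([
  [1,0,-0.1,0.2,0,0,0],
  [1,0,0,0.2,0,0,0],
  [1,0,0,0.1,0,0,0],
  [1,0,0,0,0,0,0],
])

```text
t: 7.0
tool_pos: [0.4577, 0.145, 0.0188]
orientation: [-3.141, 0.0, 1.839]
ft_force: [-1.8, -0.6, 2.2]
opening: 0.0227
```

```bash
python3 - <<'E'
from h import *
shot('wrist','w3.png')
E
python3 go.py .458 .1442 .018 105.3
```

```text
t 7.05 now [0.4577 0.145  0.0188] [-180.     0.   105.3] shift cm [-0.08  0.01  0.08] turn [-0.01  0.02  0.04] F [-0.5 -1.2  0.8] open 0.0226
```

View pics/w3.png

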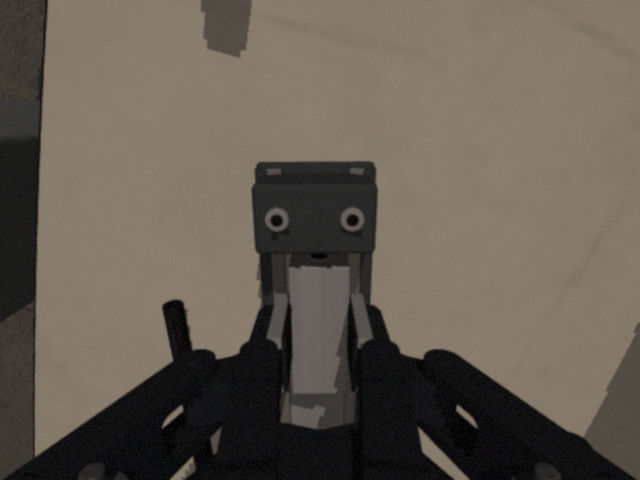

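Block 60 lies in the channel a few mm short of the fixed jaw, whose face is at row 250. I'll release it and go for block 40.

move_arm([
  [0.06,0,0,0,0,0,0],
  [0.06,0,0,0,0,0,0],
  [0.06,0,0,0,0,0,0],
  [0.06,0,0,-2,0,0,0],
  [0.06,0,0,-4.5,0,0,0],
  [0.06,0,0,-4.5,0,0,0],
  [0.06,-4,-0.5,0,0,0,0],
  [0.06,-4,-0.5,0,0,0,0],
])

```text
t: 7.85
tool_pos: [0.4706, 0.0654, 0.1305]
orientation: [3.137, 0.001, 1.842]
ft_force: [0.7, -0.3, 0.8]
opening: 0.0403
```

move_arm([
  [0.06,-4.5,-0.5,0,0,0,0],
  [0.06,-4.5,-0.5,0,0,0,0],
  [0.06,-4.5,-0.5,0,0,0,0],
  [0.06,-4.5,-0.5,0,0,0,0],
  [0.06,-4.5,-0.5,0,0,0,0],
  [0.06,-4.5,-0.5,0,0,0,0],
  [0.06,-4.5,-0.5,0,0,0,0],
  [0.06,-4.5,-0.6,0,0,0,0],
])

```text
t: 8.65
tool_pos: [0.5251, -0.2946, 0.1287]
orientation: [3.141, 0.0, 1.839]
ft_force: [0.2, -0.7, -0.7]
opening: 0.04
```

move_arm([
  [0.06,-4.5,-0.6,0,0,0,8.3],
  [0.06,0,0,0,0,0,8.3],
  [0.06,0,0,0,0,0,8.3],
  [0.06,0,0,0,0,0,8.3],
  [0.06,0,0,0,0,0,8.3],
  [0.06,0,0,0,0,0,8.3],
  [0.06,0,0,0,0,0,8.3],
  [0.06,0,0,0,0,0,8.3],
])

```text
t: 9.45
tool_pos: [0.5311, -0.3376, 0.1285]
orientation: [-3.141, -0.0, 0.674]
ft_force: [0.0, -0.3, -1.0]
opening: 0.04
```

move_arm([
  [0.06,0,0,0,0,0,8.4],
  [0.06,0,0,0,0,0,8.4],
  [0.06,0,0,0,0,0,8.4],
  [0.06,0,0,0,0,0,0],
  [0.06,0,0,0,0,0,0],
])

```text
t: 9.95
tool_pos: [0.5312, -0.3375, 0.1286]
orientation: [3.142, 0.0, 0.244]
ft_force: [-0.4, 0.3, 0.0]
opening: 0.0402
```

```bash
python3 go.py .532 -.3375 .018 13.6; python3 -c "
from blocks import *
d=shot('wrist','w4.png'); blocks(d)"
```

```text
t 9.95 now [ 0.5312 -0.3375  0.1286] [180.   0.  14.] shift cm [8.000e-02 1.000e-02 1.106e+01] turn [0.   0.01 0.36] F [-0.4  0.3  0. ] open 0.0402
px [240. 251.] xy 512.4 -285.0 wh [28.3 22.1] an 12.8
px [323. 242.] xy 532.7 -339.4 wh [38.2 22.8] an 12.7
px [ 79. 224.] xy 505.0 -172.9 wh [13.5 22.2] an 11.6
```

move_arm([
  [0.06,0.1,0.1,4,0,0,0.4],
  [0.06,0,0,4,0,0,0],
  [0.06,0,0,2,0,0,0],
  [0.06,0,0,1.1,0,0,0],
  [0.06,0,0,0,0,0,0],
  [1,0,0,0,0,0,0],
  [1,0,0,0,0,0,0],
  [1,0,0,0,0,0,0],
])

```text
t: 10.8
tool_pos: [0.5332, -0.339, 0.0191]
orientation: [3.14, -0.002, 0.233]
ft_force: [0.3, 0.3, 1.9]
opening: 0.0226
```

move_arm([
  [1,0,0,0,0,0,0],
  [1,0,0,0,0,0,0],
  [1,0,0,-2,0,0,0],
  [1,0,0,-4.5,0,0,0],
  [1,0,0,-4.5,0,0,0],
  [1,0,0,0,0,0,0],
])

```text
t: 11.4
tool_pos: [0.5362, -0.3407, 0.1345]
orientation: [3.133, -0.009, 0.233]
ft_force: [1.4, -1.8, -0.6]
opening: 0.0224
```

```bash
python3 -c "
import numpy as np
f=np.array([.4489,.1770]);u=np.array([-.264,.9645])
for n,d in(('60',34),('40',60+5+20+4),('30',100+9+15+5),('15',130+14+7.5+8)): print(n,(f-u*d/1000).round(4))"
python3 go.py .4724 .0912 .13 105.3
```

```text
60 [0.4579 0.1442]
40 [0.4724 0.0912]
30 [0.483  0.0526]
15 [0.491  0.0232]
t 11.4 now [ 0.5362 -0.3407  0.1345] [179.5  -0.5  13.3] shift cm [  3.76 -43.5    0.12] turn [  0.78  -0.   -91.96] F [ 1.4 -1.8 -0.6] open 0.0224
```

move_arm([
  [1,0.4,-4.3,0,0,0,0],
  [1,0.4,-4.3,0,0,0,0],
  [1,0.4,-4.3,0,0,0,0],
  [1,0.4,-4.3,0,0,0,0],
  [1,0.4,-4.3,0,0,0,0],
  [1,0.4,-4.3,0,0,0,0],
  [1,0.4,-4.3,0,0,0,0],
  [1,0.4,-4.3,0,0,0,0],
])

```text
t: 12.2
tool_pos: [0.4831, 0.0052, 0.1273]
orientation: [-3.142, 0.001, 0.233]
ft_force: [0.9, 0.1, -2.4]
opening: 0.0225
```

move_arm([
  [1,0.4,-4.4,0,0,0,0],
  [1,0.4,-4.4,0,0,0,0],
  [1,0,0,0,0,0,-8.4],
  [1,0,0,0,0,0,-8.4],
  [1,0,0,0,0,0,-8.4],
  [1,0,0,0,0,0,-8.4],
  [1,0,0,0,0,0,-8.4],
  [1,0,0,0,0,0,-8.4],
])

```text
t: 13.0
tool_pos: [0.471, 0.091, 0.1271]
orientation: [-3.141, 0.001, 1.119]
ft_force: [0.7, -0.2, -2.0]
opening: 0.0225
```

move_arm([
  [1,0,0,0,0,0,-8.4],
  [1,0,0,0,0,0,-8.4],
  [1,0,0,0,0,0,-8.4],
  [1,0,0,0,0,0,-8.4],
  [1,0,0,0,0,0,-8],
  [1,0,0,0,0,0,0],
  [1,0,0,0,0,0,0],
])

```text
t: 13.7
tool_pos: [0.4713, 0.0908, 0.1273]
orientation: [-3.141, -0.0, 1.835]
ft_force: [-0.2, 0.4, -1.5]
opening: 0.0227
```

```bash
python3 go.py .4724 .0912 .03 105.3; python3 -c "
from h import *
shot('wrist','w5.png')"
```

```text
t 13.7 now [0.4713 0.0908 0.1273] [-180.    -0.   105.1] shift cm [0.   0.13 9.73] turn [-0.04 -0.01 -0.17] F [-0.2  0.4 -1.5] open 0.0227
```

View pics/w5.png

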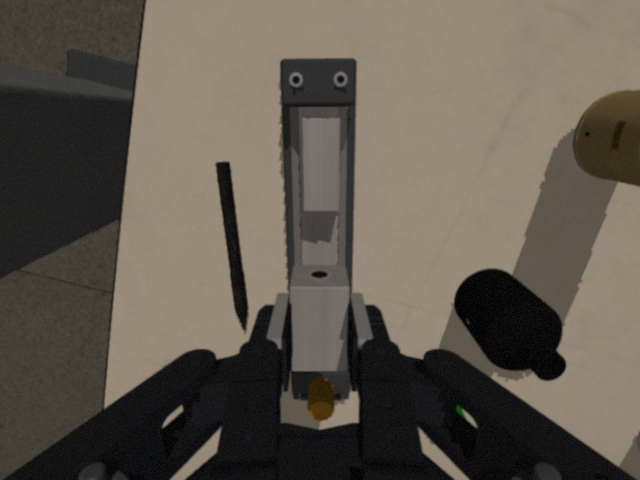

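Block 60 lies straight in the channel at (321,165), against the fixed jaw end, and block 40 is held square. I'll lower block 40, release it, and return for block 30.

move_arm([
  [1,0,0.1,4,0,0,0],
  [1,0,0,4,0,0,0],
  [1,0,0,1,0,0,0],
  [1,0,0,0.7,0,0,0],
  [1,0,0,0.5,0,0,0],
  [1,0,0,0.4,0,0,0],
  [1,0,0,0.2,0,0,0],
  [1,0,0,0,0,0,0],
])

```text
t: 14.55
tool_pos: [0.473, 0.0913, 0.0202]
orientation: [3.14, 0.0, 1.838]
ft_force: [0.4, -0.1, -1.6]
opening: 0.0225
```

```bash
python3 go.py .4724 .0912 .0185 105.3
```

```text
t 14.55 now [0.473  0.0913 0.0202] [179.9   0.  105.3] shift cm [ 0.   -0.06  0.17] turn [0.07 0.02 0.02] F [ 0.4 -0.1 -1.6] open 0.0225
```

move_arm([
  [1,0,0,0.15,0,0,0],
  [1,0,0,0,0,0,0],
  [0.06,0,0,0,0,0,0],
  [0.06,0,0,0,0,0,0],
  [0.06,0,0,0,0,0,0],
  [0.06,0,0,-2,0,0,0],
  [0.06,0,0,-4.5,0,0,0],
  [0.06,0,0,-4.5,0,0,0],
])

```text
t: 15.35
tool_pos: [0.4716, 0.0914, 0.1287]
orientation: [-3.139, -0.001, 1.839]
ft_force: [1.8, -0.1, 0.9]
opening: 0.04
```

move_arm([
  [0.06,-4.6,-0.7,0,0,0,0],
  [0.06,-4.6,-0.8,0,0,0,0],
  [0.06,-4.6,-0.7,0,0,0,0],
  [0.06,-4.6,-0.8,0,0,0,0],
  [0.06,-4.7,-0.7,0,0,0,0],
  [0.06,-4.7,-0.8,0,0,0,0],
  [0.06,-4.7,-0.8,0,0,0,0],
  [0.06,-4.7,-0.8,0,0,0,0],
])

```text
t: 16.15
tool_pos: [0.5119, -0.2856, 0.1282]
orientation: [3.142, 0.0, 1.838]
ft_force: [1.1, 0.2, 0.4]
opening: 0.0403
```

move_arm([
  [0.06,0,0,0,0,0,8.4],
  [0.06,0,0,0,0,0,8.4],
  [0.06,0,0,0,0,0,8.4],
  [0.06,0,0,0,0,0,8.4],
  [0.06,0,0,0,0,0,8.4],
  [0.06,0,0,0,0,0,8.4],
  [0.06,0,0,0,0,0,8.4],
  [0.06,0,0,0,0,0,8.4],
])

```text
t: 16.95
tool_pos: [0.512, -0.2834, 0.128]
orientation: [-3.141, 0.0, 0.66]
ft_force: [1.4, 0.5, 0.1]
opening: 0.0403
```

move_arm([
  [0.06,0,0,0,0,0,8.3],
  [0.06,0,0,0,0,0,8.3],
  [0.06,0,0,0,0,0,8],
  [0.06,0,0,0,0,0,0],
  [0.06,0,0,0,0,0,0],
])

```text
t: 17.45
tool_pos: [0.5121, -0.2833, 0.128]
orientation: [-3.142, 0.0, 0.24]
ft_force: [0.2, 0.4, 0.6]
opening: 0.04
```

```bash
python3 go.py .512 -.2838 .0175 13.6
```

```text
t 17.45 now [ 0.5121 -0.2833  0.128 ] [-180.     0.    13.7] shift cm [-0.02  0.05 11.05] turn [-0.    0.01  0.15] F [0.2 0.4 0.6] open 0.04
```

move_arm([
  [0.06,0,0.05,4,0,0,0],
  [0.06,0,0,4,0,0,0],
  [0.06,0,0,2,0,0,0],
  [0.06,0,0,1.05,0,0,0],
  [0.06,0,0,0,0,0,0],
  [1,0,0,0,0,0,0],
  [1,0,0,0,0,0,0],
  [1,0,0,0,0,0,0],
])

```text
t: 18.25
tool_pos: [0.5131, -0.2845, 0.019]
orientation: [3.14, -0.002, 0.236]
ft_force: [-0.6, 0.4, 1.6]
opening: 0.0227
```

move_arm([
  [1,0,0,0,0,0,0],
  [1,0,0,0,0,0,0],
  [1,0,0,-2,0,0,0],
  [1,0,0,-4.5,0,0,0],
  [1,0,0,-4.5,0,0,0],
  [1,0,0,0,0,0,0],
])

```text
t: 18.85
tool_pos: [0.5161, -0.2859, 0.134]
orientation: [3.134, -0.009, 0.236]
ft_force: [1.0, -0.7, -0.6]
opening: 0.0225
```

move_arm([
  [1,0.7,-4.7,0,0,0,0],
  [1,0.7,-4.7,0,0,0,0],
  [1,0.7,-4.8,0,0,0,0],
  [1,0.7,-4.8,0,0,0,0],
  [1,0.7,-4.8,0,0,0,0],
  [1,0.8,-4.8,0,0,0,0],
  [1,0.8,-4.7,0,0,0,0],
  [1,0,0,0,0,0,-8.4],
])

```text
t: 19.65
tool_pos: [0.4825, 0.0602, 0.1275]
orientation: [-3.139, -0.001, 0.397]
ft_force: [0.3, 0.4, -1.7]
opening: 0.0226
```

move_arm([
  [1,0,0,0,0,0,-8.4],
  [1,0,0,0,0,0,-8.4],
  [1,0,0,0,0,0,-8.4],
  [1,0,0,0,0,0,-8.4],
  [1,0,0,0,0,0,-8.4],
  [1,0,0,0,0,0,-8.4],
  [1,0,0,0,0,0,-8.4],
  [1,0,0,0,0,0,-8.4],
])

```text
t: 20.45
tool_pos: [0.4833, 0.0516, 0.1271]
orientation: [-3.141, 0.0, 1.562]
ft_force: [0.8, 0.3, -1.0]
opening: 0.0225
```

move_arm([
  [1,0,0,0,0,0,-8.2],
  [1,0,0,0,0,0,-8],
  [1,0,0,0,0,0,0],
  [1,0,0,0,0,0,0],
])

```text
t: 20.85
tool_pos: [0.4835, 0.0515, 0.1273]
orientation: [-3.141, -0.0, 1.835]
ft_force: [0.0, -0.4, -1.5]
opening: 0.0225
```

```bash
python3 go.py .483 .0526 .019 105.3; python3 -c "
from h import *
shot('wrist','w6.png')"
```

```text
t 20.85 now [0.4835 0.0515 0.1273] [-180.    -0.   105.1] shift cm [ 0.12 -0.02 10.83] turn [-0.04 -0.02 -0.17] F [ 0.  -0.4 -1.5] open 0.0225
```

View pics/w6.png

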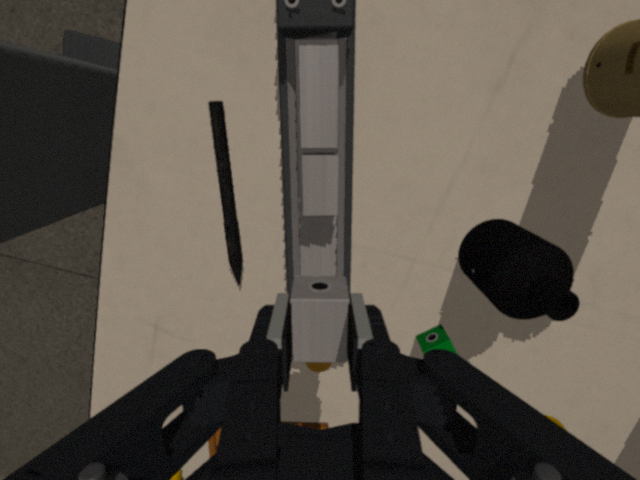

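Blocks 60 (320,95) and 40 (320,183) are in line with a small gap between them. I'll place block 30 and go for block 15.

move_arm([
  [1,0,0,4,0,0,0],
  [1,0,0,4,0,0,0],
  [1,0,0,1,0,0,0],
  [1,0,0,0.7,0,0,0],
  [1,0,0,0.5,0,0,0],
  [1,0,0,0.4,0,0,0],
  [1,0,0,0.3,0,0,0],
  [1,0,0,0,0,0,0],
])

```text
t: 21.7
tool_pos: [0.4842, 0.0516, 0.0198]
orientation: [3.141, 0.001, 1.838]
ft_force: [-1.5, -0.5, -1.5]
opening: 0.0227
```

move_arm([
  [1,0,0,0,0,0,0],
  [0.06,0,0,0,0,0,0],
  [0.06,0,0,0,0,0,0],
  [0.06,0,0,0,0,0,0],
  [0.06,0,0,-2,0,0,0],
  [0.06,0,0,-4.5,0,0,0],
  [0.06,0,0,-4.5,0,0,0],
])

```text
t: 22.4
tool_pos: [0.4831, 0.0518, 0.1293]
orientation: [-3.139, -0.001, 1.839]
ft_force: [1.1, 1.0, -0.5]
opening: 0.0401
```

move_arm([
  [0.06,-4.4,-0.8,0,0,0,0],
  [0.06,-4.4,-0.8,0,0,0,0],
  [0.06,-4.4,-0.8,0,0,0,0],
  [0.06,-4.5,-0.7,0,0,0,0],
  [0.06,-4.5,-0.8,0,0,0,0],
  [0.06,0,0,0,0,0,8.4],
  [0.06,0,0,0,0,0,8.4],
  [0.06,0,0,0,0,0,8.4],
])

```text
t: 23.2
tool_pos: [0.5049, -0.1734, 0.1285]
orientation: [3.142, -0.0, 1.391]
ft_force: [-0.2, 0.6, 0.5]
opening: 0.0403
```

move_arm([
  [0.06,0,0,0,0,0,8.4],
  [0.06,0,0,0,0,0,8.4],
  [0.06,0,0,0,0,0,8.4],
  [0.06,0,0,0,0,0,8.4],
  [0.06,0,0,0,0,0,8.4],
  [0.06,0,0,0,0,0,8.3],
  [0.06,0,0,0,0,0,8.3],
  [0.06,0,0,0,0,0,8],
])

```text
t: 24.0
tool_pos: [0.5051, -0.1726, 0.1287]
orientation: [3.142, -0.0, 0.231]
ft_force: [-0.2, 0.5, 0.2]
opening: 0.0405
```

move_arm([
  [0.06,0,0,0,0,0,0],
  [0.06,0,0,0,0,0,0],
])

```text
t: 24.2
tool_pos: [0.5051, -0.1725, 0.1286]
orientation: [3.141, -0.0, 0.24]
ft_force: [-0.4, 1.5, 0.1]
opening: 0.0401
```

```bash
python3 go.py .5045 -.172 .0175 13.6;  python3 -c "
from blocks import *
d=shot('wrist','w7.png'); blocks(d)"
```

```text
t 24.2 now [ 0.5051 -0.1725  0.1286] [180.   -0.   13.8] shift cm [-0.04 -0.07 11.11] turn [ 0.01 -0.    0.15] F [-0.4  1.5  0.1] open 0.0401
px [319. 244.] xy 504.8 -172.3 wh [13.2 22.2] an 12.9
px [  8. 197.] xy 487.6 42.8 wh [22.2 15. ] an 13.2
```

move_arm([
  [0.06,0,0,4,0,0,0],
  [0.06,0,0,4,0,0,0],
  [0.06,0,0,2,0,0,0],
  [0.06,0,0,1.1,0,0,0],
  [0.06,0,0,0,0,0,0],
  [1,0,0,0,0,0,0],
  [1,0,0,0,0,0,0],
  [1,0,0,0,0,0,0],
])

```text
t: 25.05
tool_pos: [0.5058, -0.173, 0.0188]
orientation: [3.14, -0.002, 0.236]
ft_force: [-0.8, -0.7, 2.5]
opening: 0.0223
```

move_arm([
  [1,0,0,0,0,0,0],
  [1,0,0,0,0,0,0],
  [1,0,0,-2,0,0,0],
  [1,0,0,-4.5,0,0,0],
  [1,0,0,-4.5,0,0,0],
  [1,0,0,0,0,0,0],
])

```text
t: 25.65
tool_pos: [0.5089, -0.1739, 0.1336]
orientation: [3.136, -0.01, 0.236]
ft_force: [0.7, 0.2, -0.3]
opening: 0.0229
```

move_arm([
  [1,0.8,-4.8,0,0,0,0],
  [1,0.8,-4.8,0,0,0,0],
  [1,0.8,-4.8,0,0,0,0],
  [1,0.9,-4.7,0,0,0,0],
  [1,0,0,0,0,0,-8.4],
  [1,0,0,0,0,0,-8.4],
  [1,0,0,0,0,0,-8.4],
  [1,0,0,0,0,0,-8.4],
])

```text
t: 26.45
tool_pos: [0.4919, 0.0209, 0.1272]
orientation: [-3.141, 0.001, 0.829]
ft_force: [0.7, -0.0, -0.8]
opening: 0.0226
```

move_arm([
  [1,0,0,0,0,0,-8.4],
  [1,0,0,0,0,0,-8.4],
  [1,0,0,0,0,0,-8.4],
  [1,0,0,0,0,0,-8.4],
  [1,0,0,0,0,0,-8.4],
  [1,0,0,0,0,0,-8.2],
  [1,0,0,0,0,0,-8],
  [1,0,0,0,0,0,0],
])

```text
t: 27.25
tool_pos: [0.4919, 0.0206, 0.1272]
orientation: [-3.141, -0.001, 1.839]
ft_force: [-0.2, -0.2, -0.3]
opening: 0.0223
```

move_arm([
  [1,0,0,0,0,0,0],
  [1,0,0,0,0,0,0],
])

```text
t: 27.45
tool_pos: [0.4922, 0.0206, 0.1275]
orientation: [-3.141, 0.0, 1.836]
ft_force: [1.0, 0.0, -0.5]
opening: 0.0222
```

```bash
python3 go.py .4915 .0213 .019 105.3; python3 -c "
from h import *
shot('wrist','w8.png')"
```

```text
t 27.45 now [0.4922 0.0206 0.1275] [-180.     0.   105.2] shift cm [ 0.09 -0.05 10.85] turn [-0.02  0.   -0.1 ] F [ 1.   0.  -0.5] open 0.0222
```

View pics/w8.png

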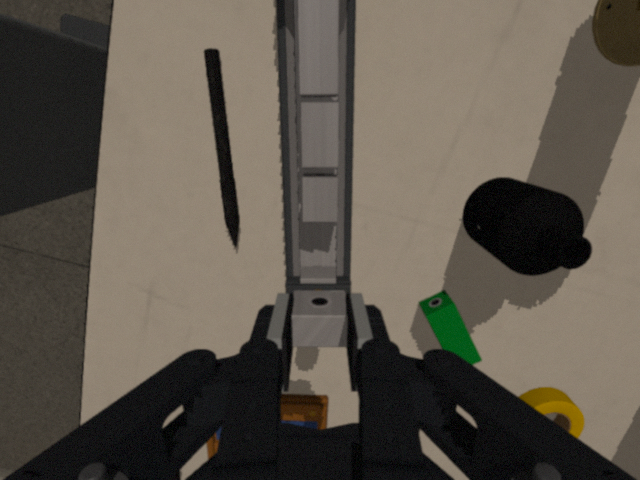

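Blocks 60, 40 and 30 are in a row with small gaps, and block 15 is held square. I'll place it, then move back over the knob.

move_arm([
  [1,0,0,4,0,0,0],
  [1,0,0,4,0,0,0],
  [1,0,0,1,0,0,0],
  [1,0,0,0.7,0,0,0],
  [1,0,0,0.5,0,0,0],
  [1,0,0,0.4,0,0,0],
  [1,0,0,0.3,0,0,0],
  [1,0,0,0,0,0,0],
])

```text
t: 28.3
tool_pos: [0.4927, 0.0206, 0.0191]
orientation: [3.141, 0.0, 1.838]
ft_force: [0.6, 0.2, -0.1]
opening: 0.0223
```

move_arm([
  [1,0,0,0,0,0,0],
  [0.06,0,0,0,0,0,0],
  [0.06,0,0,0,0,0,0],
  [0.06,0,0,0,0,0,0],
  [0.06,0,0,-2,0,0,0],
  [0.06,0,0,-4.5,0,0,0],
  [0.06,0,0,-4.5,0,0,0],
  [0.06,-4,0,0,0,0,0],
])

```text
t: 29.1
tool_pos: [0.5063, -0.0126, 0.1346]
orientation: [3.131, 0.001, 1.848]
ft_force: [1.8, 0.5, -0.8]
opening: 0.0401
```

move_arm([
  [0.06,0,0,0,0,0,0],
  [0.06,0,0,0,0,0,0],
])

```text
t: 29.3
tool_pos: [0.5028, -0.0189, 0.1287]
orientation: [-3.141, 0.0, 1.836]
ft_force: [0.1, -0.5, -0.4]
opening: 0.0399
```

```bash
python3 go.py .5019 -.0168 .044 105.3; python3 -c "
from h import *
shot('wrist','w9.png')"
```

```text
t 29.3 now [ 0.5028 -0.0189  0.1287] [-180.     0.   105.2] shift cm [ 0.23 -0.03  8.47] turn [-0.01  0.02 -0.11] F [ 0.1 -0.5 -0.4] open 0.0399
```

View pics/w9.png

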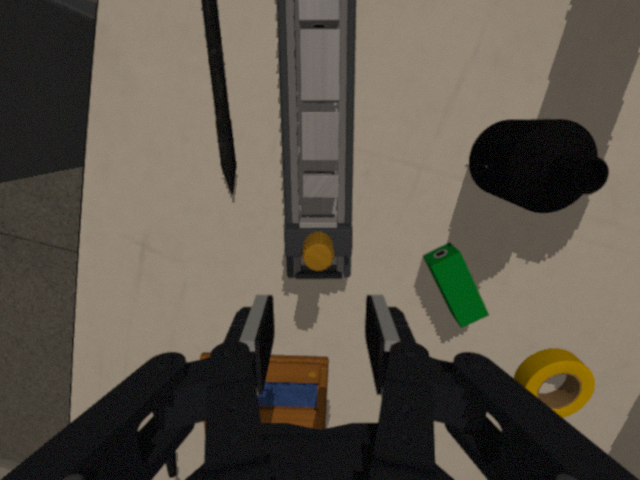

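All four blocks lie in the channel in the right order, and the knob is at (318,252). I'll pinch it next.

move_arm([
  [0.06,0.2,0,4,0,0,0],
  [0.06,0,0,3,0,0,0],
  [0.06,0,0,1.3,0,0,0],
  [0.06,0,0,0,0,0,0],
  [1,0,0,0,0,0,0],
  [1,0,0,0,0,0,0],
  [1,0,0,0,0,0,0],
  [1,0,0,0,0,0,0],
], force=60)

```text
t: 30.15
tool_pos: [0.5012, -0.016, 0.0468]
orientation: [-3.139, 0.0, 1.838]
ft_force: [-4.6, -0.8, 3.7]
opening: 0.0156
```

move_arm([
  [1,0,0,0,0,0,0],
  [1,0,0,0,0,0,0],
])

```text
t: 30.35
tool_pos: [0.5012, -0.016, 0.0468]
orientation: [-3.139, 0.001, 1.838]
ft_force: [-5.4, 1.0, 4.4]
opening: 0.0158
```

```bash
python3 go.py .4873 .0363 .046 105.3
```

```text
t 30.35 now [ 0.5012 -0.016   0.0468] [-179.9    0.   105.3] shift cm [5.41 0.04 0.07] turn [-0.12  0.03  0.03] F [-5.4  1.   4.4] open 0.0158
```

move_arm([
  [1,0.5,-0.05,0,0,0,0],
  [1,0.5,0,0,0,0,0],
  [1,0.5,0,0,0,0,0],
  [1,0.5,0,0,0,0,0],
  [1,0.5,0,0,0,0,0],
  [1,0.5,0,0,0,0,0],
  [1,0.5,0,0,0,0,0],
  [1,0,0,0,0,0,0],
])

```text
t: 31.15
tool_pos: [0.4919, 0.0171, 0.0467]
orientation: [-3.14, 0.002, 1.838]
ft_force: [-6.3, -3.4, 7.3]
opening: 0.0161
```

move_arm([
  [1,0.2,0,0,0,0,0],
  [1,0.2,0,0,0,0,0],
  [1,0,0,0,0,0,0],
])

```text
t: 31.45
tool_pos: [0.4912, 0.0198, 0.0467]
orientation: [-3.14, 0.003, 1.837]
ft_force: [-4.8, -5.1, 7.3]
opening: 0.0155
```

move_arm([
  [1,0.2,0,0,0,0,0],
  [1,0,0,0,0,0,0],
])

```text
t: 31.65
tool_pos: [0.4909, 0.0212, 0.0467]
orientation: [-3.14, 0.004, 1.837]
ft_force: [-4.1, -6.5, 6.9]
opening: 0.016
```

```bash
python3 go.py .4873 .0363 .046 105.3
```

```text
t 31.65 now [0.4909 0.0212 0.0467] [-179.9    0.2  105.3] shift cm [1.55 0.06 0.07] turn [-0.08  0.2  -0.05] F [-4.1 -6.5  6.9] open 0.016
```

move_arm([
  [1,0.2,0,0,0,0,0],
  [1,0.1,0,0,0,0,0],
  [1,0,0,0,0,0,0],
])

```text
t: 31.95
tool_pos: [0.4901, 0.0238, 0.0467]
orientation: [-3.14, 0.004, 1.837]
ft_force: [-4.2, -7.0, 6.3]
opening: 0.0158
```

move_arm([
  [1,0.2,0,0,0,0,0],
  [1,0,0,0,0,0,0],
])

```text
t: 32.15
tool_pos: [0.4896, 0.0257, 0.0467]
orientation: [-3.14, 0.004, 1.837]
ft_force: [-4.7, -7.1, 7.0]
opening: 0.0159
```

move_arm([
  [1,0.15,0,0,0,0,0],
  [1,0,0,0,0,0,0],
])

```text
t: 32.35
tool_pos: [0.4892, 0.027, 0.0467]
orientation: [-3.14, 0.004, 1.837]
ft_force: [-3.3, -7.2, 7.9]
opening: 0.0156
```

move_arm([
  [1,0.15,0,0,0,0,0],
  [1,0,0,0,0,0,0],
])

```text
t: 32.55
tool_pos: [0.4892, 0.0271, 0.0468]
orientation: [-3.14, 0.005, 1.836]
ft_force: [-3.4, -12.0, 7.4]
opening: 0.0158
```

It stalled and the force rose, which suggests the row is closed. One more small push to confirm.

move_arm([
  [1,0.15,0,0,0,0,0],
  [1,0,0,0,0,0,0],
  [1,0,0,0,0,0,0],
])

```text
t: 32.85
tool_pos: [0.4892, 0.0272, 0.0467]
orientation: [-3.14, 0.007, 1.835]
ft_force: [-1.8, -14.8, 6.4]
opening: 0.016
```

```bash
python3 go.py .4873 .0363 .046 105.3
```

```text
t 32.85 now [0.4892 0.0272 0.0467] [-179.9    0.4  105.1] shift cm [0.93 0.06 0.07] turn [-0.1   0.4  -0.18] F [ -1.8 -14.8   6.4] open 0.016
```

move_arm([
  [0.06,0,0,0,0,0,0],
  [0.06,0,0,0,0,0,0],
  [0.06,0,0,0,0,0,0],
  [0.06,0,0,-2,0,0,0],
  [0.06,0,0,-4.5,0,0,0],
  [0.06,-4,0,-4.5,0,0,0],
  [0.06,-4.5,0,-4,0,0,0],
  [0.06,-4.5,0,0,0,0,0],
])

```text
t: 33.65
tool_pos: [0.5229, -0.0781, 0.1866]
orientation: [3.132, 0.004, 1.843]
ft_force: [1.3, -0.6, -0.3]
opening: 0.0399
```

move_arm([
  [0.06,0,0,0,0,0,0],
  [0.06,0,0,0,0,0,0],
])

```text
t: 33.85
tool_pos: [0.5193, -0.0793, 0.1813]
orientation: [3.141, -0.0, 1.837]
ft_force: [-0.5, 1.4, -1.0]
opening: 0.0401
```

```bash
python3 go.py .5019 -.0168 .1 105.3; python3 - <<'E'
from h import *
import pickle
d=shot('wrist'); pickle.dump(d,open('w10.pkl','wb')); shot('top','top1.png'); shot('side','side1.png')
f=np.array([.4489,.1770]);u=np.array([-.264,.9645])
P=[proj(d,[*(f-u*x),z]) for x,z in((-.02,.038),(.18,.03))]; c=np.array(P); print(c)
lo=np.clip(c.min(0)-40,0,None).astype(int); hi=(c.max(0)+45).astype(int); print(lo,hi)
a=d['image'][lo[1]:hi[1],lo[0]:hi[0]]; k=min(800/a.shape[1],600/a.shape[0])
cv2.imwrite('pics/w10c.png',cv2.convertScaleAbs(cv2.resize(a,None,fx=k,fy=k,interpolation=cv2.INTER_CUBIC),alpha=1.5)[:,:,::-1]); print(k)
E
```

```text
t 33.85 now [ 0.5193 -0.0793  0.1813] [180.   -0.  105.2] shift cm [ 6.48 -0.04  8.13] turn [ 0.03 -0.02 -0.07] F [-0.5  1.4 -1. ] open 0.0401
[[ 316.57300613 -229.07714332]
 [ 317.61798322  113.85225275]]
[276   0] [362 158]
3.7974683544303796
```

View pics/w10c.png

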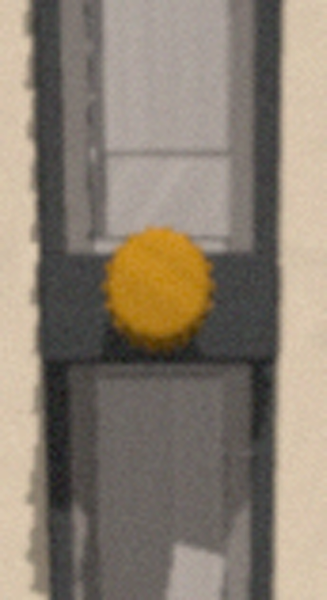

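The sliding jaw is up against block 15, which touches block 30. I'll check the whole row from the top camera.

```bash
python3 - <<'E'
from h import *
d=shot('top'); im=d['image']; hsv=cv2.cvtColor(im,cv2.COLOR_RGB2HSV)
m=((hsv[...,0]>10)&(hsv[...,0]<35)&(hsv[...,1]>130)).astype(np.uint8); m[:250]=0;m[300:]=0;m[:,:215]=0;m[:,300:]=0
v,u=np.nonzero(m); k=onz(d,u.mean(),v.mean(),.066)[:2]; f=np.array([.4489,.1770]); print('knob',k,'gap mm',(np.linalg.norm(f-k)-.012)*1e3)
a=cv2.resize(im[255:320,155:295],None,fx=5.6,fy=5.6,interpolation=cv2.INTER_CUBIC)
cv2.imwrite('pics/top1c.png',cv2.convertScaleAbs(a,alpha=1.2)[:,:,::-1])
E
```

```text
knob [0.48969973 0.0255511 ] gap mm 144.84829825178375
```

View pics/top1c.png

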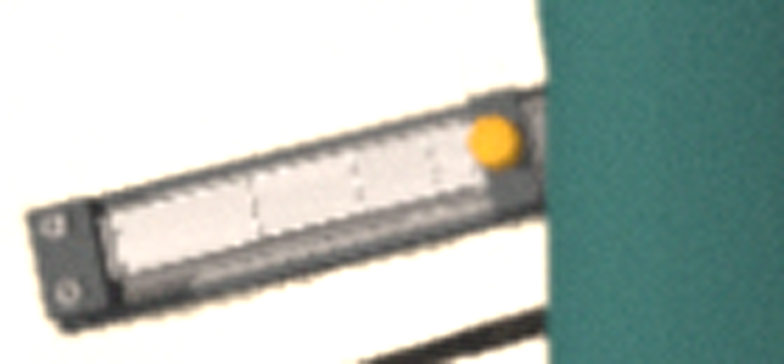

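The row is closed with only hairline joints, in the order 60, 40, 30, 15. The measured gap between the jaws is 144.8 mm and the arm is clear. I'll hand the job in.

```bash
python3 -c "
from cell import ctrl
print(ctrl.finish_job())"
```

```text
the job is handed in; nothing more can be done
None
```

I moved all four gauge blocks into the channel in the order 60, 40, 30, 15 from the fixed jaw, then slid the clamp jaw up by its knob until the row closed. After letting go I backed the arm clear and handed the job in at about 34 s of the 99 s allowed.

- **Closing:** the jaw stalled, moving only about 0.1 mm while the push rose from about 7 N to 15 N.
- **Jaw gap:** the top camera measured 144.8 mm against the 145 mm wanted. The tool's own travel put it about 1.5 mm shorter, still within the 2.5 mm tolerance.
- **Row:** the last top picture shows the blocks straight, with only hairline joints between them. The joint between the 60 mm block and the fixed jaw could not be seen clearly, so contact there rests on the stall.
- **Bystanders:** the arm's paths stayed well away from the bell and the bottle. I last saw the bell standing before the knob push, and I did not measure either one again at the end.

No check failed.

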